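# Fill the two gaps in the tin of brass masses

## Robot

A 6-joint arm with a two-finger parallel gripper is mounted at the origin on the work surface. World frame = base frame: x ahead of the robot, y to its left, z up, the work surface at z = 0. Lengths are in mm, angles in rad, forces in N, time in s.
With the tool pointing down it reaches from about 275 to 750 mm from the base axis. Payload 10.2 kg.
Tool frame: the origin (TCP) lies midway between the tips of the shut fingers; the grasp point (between the pads) lies 19 mm behind it; z points along the fingers, y is the line along which they close (so a half turn about z gives the same grasp; the last joint's range is limited). The gripper opens to 85 mm and grips with 20 to 120 N. Pads are 22 mm wide; open, the fingers measure 114 mm over their backs; the gripper's body (76 mm by 85 mm) begins 54 mm behind the grasp point. The pads swing forward as they close: fully open they stand 13 mm farther back than shut.
Start: joints at [-1.48, 0.313, 1.498, -0, 1.331, -0.223], TCP at [162.042, -499.373, 231.294] pointing down, gripper open.
Joint ranges: [-2.94, 2.94], [-0.97, 2.17], [0.19, 2.56], [-1.23, 4.37], [0.02, 3.11], [-2.88, 2.88]. Speed limits (rad/s): [2.39, 2.39, 3.01, 3.14, 3.14, 3.14].

## Interface

Orientations are given as a unit quaternion [w, x, y, z].
In Python, from rig import sense, capture, finish_job, find_in, place_of gives the robot as it stands. The module is installed in compiled form; this text tells all that it offers.
- The arm moves only by the shell command python3 -m jog 'ROWS' [FORCE]. ROWS is JSON, a list of rows, each an object of numbers: "tx", "ty", "tz": the shift along the tool's x, y, z in mm; "ax", "ay", "az": the turn, a rotation vector about the tool's x, y, z in rad; "jaw": the closure, from -1 (fully open) to 1 (shut), so that 0 is half open. In form: [{"tx": .., "ty": .., "tz": .., "ax": .., "ay": .., "az": .., "jaw": ..}, ...]. A call has 1 to 5 rows; each row shifts and turns the commanded pose from where the row before left it, along the tool's axes as they then stand; what a row does not reach is not made up. A row lasts 1/8 s, in which the tool goes at most 62.5 mm and 10.7 degrees, less where a joint would pass 70% of its speed; a pose out of reach is approached as far as the arm can. A call with a gripper value outside its range is refused whole. The fingers move at their own pace and stop on an object; FORCE is the grip in N (left out, the last holds). Time passes only in rows, so rows that do not move let the fingers close. It gives the time, the measured TCP pose, the force, the opening and the grip force at its end, in the units of the state.
- sense(): the state, without advancing time (a new reading comes with each control period).
- capture(name): name is "side" or "top" or "wrist"; returns a dict with "color" (480x640x3 uint8, red, green, blue), "depth" (480x640 float32, mm along the optical axis (not along the pixel's ray), 0 where there is no reading), "fx", "fy", "cx", "cy" (pixels), "camera_from_world" (4x4, takes a point from world to camera coordinates); the wrist camera has in their place "mount" (4x4, takes a point from camera to tool coordinates, whose origin is the TCP and whose axes are the flange's). Camera axes: x right, y up, looking along -z (the intrinsics and any distortion apply to the point x, -y, -z); pixel columns grow to the right and rows downward; lengths in mm; the calibration is good to about 2 mm. A picture is of the moment at which its call begins: read the wrist's pose just before it.
- finish_job(): hands the job in; it is judged then, once.
Trained networks look in the newest picture that a camera, given by its name, has taken for a name from the list of things; names that differ only in an ending like _2 or _b are one class to them, and where a whole thing is asked for, a point or a joint stands for the part that bears it (a point fixed in the world has none). Each returns a list of dicts, best first, with "conf" (0 to 1); they miss things now and then, are a little off and sometimes report something else, mostly with a low value. They report only what shows in the picture. A call takes as long as a camera call.
- find_in(query, camera): "centre" ([column, row] in pixels, amid what is visible of it).
- place_of(query, camera): "centre" ([column, row] in pixels: a listed point, or the origin of a listed thing).
The state is a dict: "time_s": time; "joints": joint angles; "dq": joint speeds; "tau": joint torques, N m; "eef_pos": TCP position; "ee_rot": TCP orientation; "force": force on the tool from outside, world axes, zero at the start; "wrist_torque": the same for the moment, N m; "grip_width": opening from 0.0 (shut) to 1.0 (fully open); "grip_force": force on a finger pad.
Only numpy, scipy, OpenCV 4.12 (cv2) and the standard library are available. Lean on these libraries where they do the work, as an engineer would, in place of code of your own. Each camera call takes 0.05 s, during which the arm holds its last target. There are 200 camera calls.

## Task

Pack the two small loose brass knob masses into the round blue tin, one in each of the two gaps in its ring, so that the tin holds the full pattern of six masses around one. Lower each in and let it go only once it is down inside the tin, not from above the rim; both must end standing upright, flat on the tin's floor. The larger brass mass does not belong in this tin.

Things in the scene. Friction and masses are not known exactly. Their poses are not given: they have to be found in the camera images.
- tin: fixed open blue tin on the drawer floor (z 6 mm): 138 mm across, 132 inside; rim 32, inner floor 3 above its underside. Five masses like mass_a are held fast in it: one central, four 44.5 mm out at 60, 180, 240, 300 deg from its x axis (anticlockwise from above). The gaps are centred at (44.5, 0) and (-22.3, 38.5) mm in its frame, 5 mm play each way. Origin: centre of underside, z up, any yaw
- mass_a: small loose brass knob mass, 0.25 kg, upright on the drawer floor: round body 38 mm across, 24 high, foot edge chamfered 4 mm; on a 10 mm neck an upright round knob 16 mm across, from 30 to 56 mm above the underside. Origin: centre of underside, z up its axis.
- mass_b: a second small loose mass, identical to mass_a and interchangeable with it (38 mm across, 56 high); origin: centre of underside, z up its axis. The similar but larger loose mass nearby (56 mm across, 64 high) is not listed and fits neither gap. The drawer's walls stand 45 mm high.

How it is judged:
By the outcome, as a careful person would: the job done as asked, in the order asked, and still so for the second after the job is handed in, with the robot touching nothing.
It also fails if it takes over 64 s, if anything falls off the work surface, if the arm or the gripper's body presses on something with over 40 N, if the wrist force passes 120 N, or if a joint passes its speed limit or range.

## Working session

There is one attempt and no reset: what is moved stays moved. The work goes in short steps, Python scripts to look and compute and a shell command to move; the robot and the scene stay as the last step left them, time stands still between calls to the robot, and variables do not carry over. Pictures are saved under pics/ and viewed, at most 10 in all, crops included, and the job is handed in when it is done.

```bash
mkdir -p pics; cat > h.py <<'E'
import numpy as np, cv2
from rig import *
from scipy.spatial.transform import Rotation as R
def c2w(c,s=None):
    if 'camera_from_world' in c: return np.linalg.inv(np.array(c['camera_from_world']))
    T=np.eye(4); q=s['ee_rot']; T[:3,:3]=R.from_quat([q[1],q[2],q[3],q[0]]).as_matrix(); T[:3,3]=s['eef_pos']
    return T@np.array(c['mount'])
def ray(c,p,T):
    d=np.array([(p[0]-c['cx'])/c['fx'],-(p[1]-c['cy'])/c['fy'],-1.]); return T[:3,:3]@d,T[:3,3]
def at_z(c,p,T,z):
    d,o=ray(c,p,T); return o+d*(z-o[2])/d[2]
def cloud(c,T):
    v,u=np.mgrid[:480,:640]; D=c['depth']
    P=np.stack([(u-c['cx'])/c['fx']*D,-(v-c['cy'])/c['fy']*D,-D],-1)
    return P@T[:3,:3].T+T[:3,3]
def save(c,n): cv2.imwrite(f'pics/{n}.png',c['color'][:,:,::-1])
E
python3 - <<'E'
from h import *
s=sense(); print({k:np.round(v,3) for k,v in s.items()})
for n in ['top','side']:
    c=capture(n); save(c,n+'0'); T=c2w(c); P=cloud(c,T)
    print(n,[k for k in c], T[:3,3].round(), c['fx'])
    for q in ['tin','mass_a']:
        for f in (find_in,place_of):
            for r in f(q,n)[:6]:
                u,v=np.round(r['centre']).astype(int)
                print(q,f.__name__,r['conf'],np.round(r['centre'],1),P[v,u].round(),at_z(c,r['centre'],T,6).round(1))
E
```

```text
{'time_s': np.float64(0.0), 'joints': array([-1.48 ,  0.313,  1.498,  0.   ,  1.331, -0.223]), 'dq': array([ 0.001, -0.002, -0.001, -0.001, -0.001,  0.001]), 'tau': array([ 1.0000e-03, -4.1227e+01, -2.5973e+01, -0.0000e+00,  4.0000e-03,
        0.0000e+00]), 'eef_pos': array([ 162.025, -499.105,  230.741]), 'ee_rot': array([-0.001,  0.988,  0.156,  0.   ]), 'force': array([-0.21 , -0.449,  0.611]), 'wrist_torque': array([-0.038, -0.001, -0.017]), 'grip_force': np.float64(0.0), 'grip_width': np.float64(1.0)}
top ['color', 'depth', 'fx', 'fy', 'cx', 'cy', 'camera_from_world'] [482. -47. 707.] 444.11164792720604
tin call 0.93 [174.9 264.3] [506. 160.  52.] [507.4 174.9   6. ]
tin call 0.78 [178.3 266.6] [502. 162.  33.] [503.7 169.5   6. ]
mass_a call 0.87 [358.3 277.2] [ 483. -108.   61.] [ 482.4 -114.     6. ]
mass_a call 0.84 [458.5 300.4] [ 446. -257.   46.] [ 443.6 -270.1    6. ]
mass_a call 0.84 [454.2 298.9] [ 447. -255.   32.] [ 446.  -263.4    6. ]
mass_a call 0.64 [355.6 278.6] [ 480. -107.   41.] [ 480.2 -109.7    6. ]
side ['color', 'depth', 'fx', 'fy', 'cx', 'cy', 'camera_from_world'] [363. 633. 625.] 581.1142471083672
tin call 0.74 [285.  361.6] [506. 179.  35.] [513.3 155.3   6. ]
tin call 0.9 [286.9 368.5] [494. 210.  65.] [508.1 166.    6. ]
mass_a call 0.71 [340.2 226.7] [ 483. -110.   34.] [ 488.9 -146.2    6. ]
mass_a call 0.6 [372.8 182.3] [ 447. -258.   29.] [ 450.5 -291.8    6. ]
mass_a call 0.84 [341.9 238.6] [478. -97.  20.] [ 480.7 -114.7    6. ]
mass_a call 0.7 [375.1 191.5] [ 441. -242.   18.] [ 442.5 -262.     6. ]
```

```bash
python3 -c "
import cv2
a=cv2.imread('pics/top0.png');b=cv2.imread('pics/side0.png')
cv2.imwrite('pics/both0.png',cv2.resize(cv2.hconcat([a,b]),(800,300)))"
```

```text
(no output)
```

View pics/top0.png

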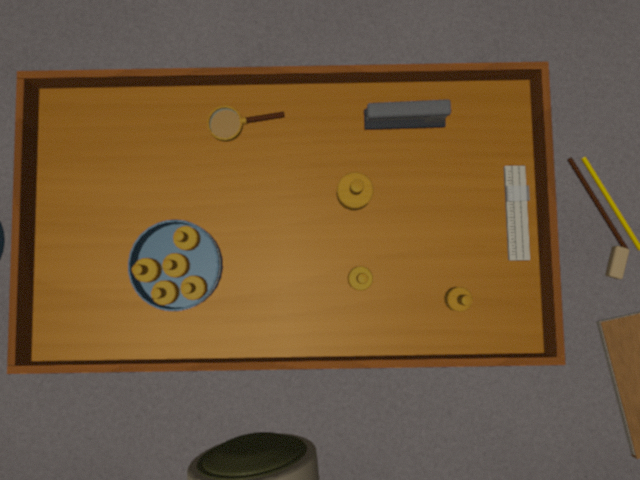

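The top picture shows the tin at (175,265) with gaps lower left and right. The two small masses are at (360,278) and (458,299), and the large one is at (355,190).

```bash
python3 - <<'E'
from h import *
c=capture('top'); P=cloud(c,c2w(c))
ok=(c['depth']>0)&(P[...,2]>48)&(P[...,2]<85)
ok&=(P[...,0]>360)&(P[...,0]<620)&(P[...,1]>-330)&(P[...,1]<300)
n,l,st,ce=cv2.connectedComponentsWithStats(ok.astype(np.uint8))
for i in range(1,n):
    if st[i,4]>20: p=P[l==i]; print(ce[i].round(1),st[i,4],np.median(p,0).round(1),((p.min(0)+p.max(0))/2).round(1), np.percentile(p[:,2],[5,95]).round(1))
c=capture('side'); P=cloud(c,c2w(c))
for x,y in [(483,-108),(446,-257)]:
    m=(np.hypot(P[...,0]-x,P[...,1]-y)<30)&(P[...,2]>56)&(P[...,2]<75); p=P[m]; print(m.sum(),p.mean(0).round(1),p.min(0).round(1),p.max(0).round(1))
E
```

```text
[356.1 187.8] 143 [ 612.1 -107.7   69.5] [ 612.8 -108.6   60.9] [54.5 71.6]
[180.  235.9] 121 [546.3 149.1  64. ] [546.8 150.8  57.6] [51.4 66.5]
[168.6 264.1] 126 [505.9 165.5  64. ] [506.  167.7  58.1] [51.3 66.2]
[138.8 269.2] 134 [499.3 209.   64. ] [499.6 211.   57.9] [50.1 66. ]
[362.1 277.9] 98 [ 481.1 -114.1   61.9] [ 481.1 -114.3   57.9] [58.1 63.8]
[187.4 287.8] 122 [470.9 138.2  64.3] [470.7 139.7  57.7] [51.9 66.3]
[157.5 292.8] 128 [464.4 181.3  64.3] [464.2 183.3  57.6] [50.8 66.3]
[465.2 299.8] 120 [ 447.  -262.2   61.7] [ 446.8 -263.3   56.9] [50.4 63.8]
69 [ 481.5 -111.7   60.7] [ 474.  -120.1   56.2] [ 489.  -104.7   64.1]
54 [ 447.3 -261.3   60.6] [ 439.9 -272.2   56. ] [ 454.4 -254.2   63.8]
```

```bash
cat > d.py <<'E'
import sys
from h import *
# usage: d.py x y z yawx_deg : total tool shift (current axes) and turn
x,y,z,w=map(float,sys.argv[1:]); s=sense(); q=s['ee_rot']
r=R.from_quat([q[1],q[2],q[3],q[0]]); G=R.from_euler('z',w,degrees=True)*R.from_euler('x',180,degrees=True)
d=r.inv().apply(np.array([x,y,z])-s['eef_pos']); print('t',round(s['time_s'],2),'pos',np.round(s['eef_pos'],1),'shift',d.round(1),'turn',(r.inv()*G).as_rotvec().round(3),'w',round(float(s['grip_width']),3),'gf',round(float(s['grip_force']),1),'F',np.round(s['force'],1),'j',np.round(s['joints'],2))
E
python3 -m jog '[{"tx":47,"ty":-30},{"tx":47,"ty":-30},{"tx":47,"ty":-30},{"tx":47,"ty":-30},{"tx":47,"ty":-30}]' 40; python3 d.py 481 -114 180 98.5
```

```text
t 0.6 pos [ 162.  -499.4  231.3] shift [ 422.3 -268.1   51.3] turn [-0.    -0.    -1.405] w 1.002 gf 0.0 F [0.2 0.  0.4] j [-1.48  0.31  1.5  -0.    1.33 -0.22]schema error: expected keys tx, ty, tz, ax, ay, az, jaw
```

```bash
python3 -m jog '[{"tx":47,"ty":-30,"tz":0,"ax":0,"ay":0,"az":0,"jaw":-1},{"tx":47,"ty":-30,"tz":0,"ax":0,"ay":0,"az":0,"jaw":-1},{"tx":47,"ty":-30,"tz":0,"ax":0,"ay":0,"az":0,"jaw":-1},{"tx":47,"ty":-30,"tz":0,"ax":0,"ay":0,"az":0,"jaw":-1},{"tx":47,"ty":-30,"tz":0,"ax":0,"ay":0,"az":0,"jaw":-1}]' 40; python3 d.py 481 -114 180 98.5
```

```text
time_s: 1.23
eef_pos: [340.2, -282.7, 231.5]
ee_rot: [0.0, 0.988, 0.156, 0.0]
force: [-0.0, -1.3, 0.4]
grip_width: 1.001
grip_force: 0.0
t 1.23 pos [ 340.2 -282.7  231.5] shift [ 186.  -117.1   51.5] turn [ 1.000e-03  0.000e+00 -1.406e+00] w 1.001 gf 0.0 F [-0.  -1.3  0.4] j [-0.96  0.13  1.73  0.    1.28  0.3 ]
```

```bash
python3 -m jog '[{"tx":46.5,"ty":-29,"tz":13,"ax":0,"ay":0,"az":0,"jaw":-1},{"tx":46.5,"ty":-29,"tz":13,"ax":0,"ay":0,"az":0,"jaw":-1},{"tx":46.5,"ty":-29,"tz":13,"ax":0,"ay":0,"az":0,"jaw":-1},{"tx":46.5,"ty":-30,"tz":12,"ax":0,"ay":0,"az":0,"jaw":-1},{"tx":0,"ty":0,"tz":0,"ax":0,"ay":0,"az":-0.18,"jaw":-1}]' >/dev/null
python3 -m jog '[{"tx":0,"ty":0,"tz":0,"ax":0,"ay":0,"az":-0.18,"jaw":-1},{"tx":0,"ty":0,"tz":0,"ax":0,"ay":0,"az":-0.18,"jaw":-1},{"tx":0,"ty":0,"tz":0,"ax":0,"ay":0,"az":-0.18,"jaw":-1},{"tx":0,"ty":0,"tz":0,"ax":0,"ay":0,"az":-0.18,"jaw":-1},{"tx":0,"ty":0,"tz":0,"ax":0,"ay":0,"az":-0.18,"jaw":-1}]' >/dev/null
python3 -m jog '[{"tx":0,"ty":0,"tz":0,"ax":0,"ay":0,"az":-0.18,"jaw":-1},{"tx":0,"ty":0,"tz":0,"ax":0,"ay":0,"az":-0.14,"jaw":-1},{"tx":0,"ty":0,"tz":0,"ax":0,"ay":0,"az":0,"jaw":-1}]'; python3 d.py 481 -114 180 98.5
cat > w.py <<'E'
import sys
from h import *
s=sense(); c=capture('wrist'); T=c2w(c,s); P=cloud(c,T); save(c,sys.argv[1])
lo=float(sys.argv[2])
ok=(c['depth']>0)&(P[...,2]>lo)&(P[...,2]<85)
n,l,st,ce=cv2.connectedComponentsWithStats(ok.astype(np.uint8))
for i in range(1,n):
    if st[i,4]>100:
        p=P[l==i]; (u,v),r=cv2.minEnclosingCircle(np.argwhere(l==i)[:,::-1].astype(np.float32))
        print(ce[i].round(),st[i,4],'median',np.median(p,0).round(1),'circ',at_z(c,(u,v),T,np.median(p[:,2])).round(1),'px r',round(r,1))
for q in ['mass_a','tin']:
    for r in find_in(q,'wrist')[:3]: print(q,r['conf'],np.round(r['centre']))
E
python3 w.py w0 54
```

```text
time_s: 2.85
eef_pos: [480.1, -115.5, 180.3]
ee_rot: [0.0, 0.655, 0.755, 0.0]
force: [-0.4, 0.2, -0.5]
grip_width: 1.0
grip_force: 0.0
t 2.85 pos [ 480.1 -115.5  180.3] shift [1.3 1.1 0.3] turn [ 0.     0.    -0.007] w 1.0 gf 0.0 F [-0.4  0.2 -0.5] j [-0.47  0.29  1.67  0.    1.18 -0.62]
[320. 225.] 423 median [ 481.2 -112.9   62.7] circ [ 481.4 -112.7   62.7] px r 11.9
[510. 245.] 928 median [ 612.2 -106.9   70.2] circ [ 611.5 -106.4   70.2] px r 20.1
[620. 370.] 147 median [ 737.2 -200.6   54.5] circ [ 735.  -199.8   54.5] px r 12.1
[252. 396.] 373 median [ 447.4 -260.3   62.2] circ [ 447.8 -259.9   62.2] px r 11.5
mass_a 0.93 [259. 370.]
mass_a 0.63 [317. 215.]
```

View pics/w0.png

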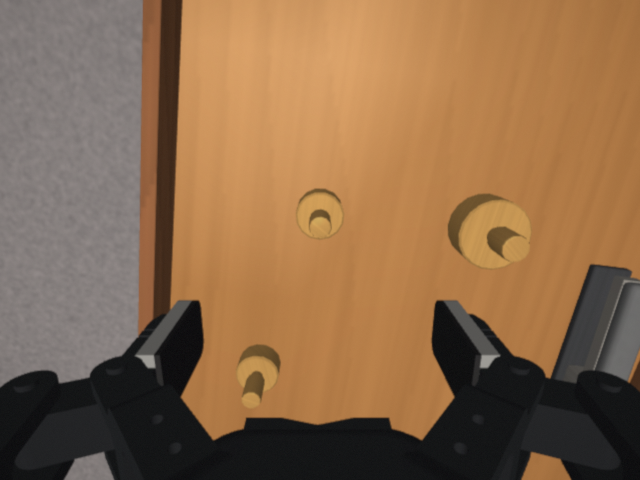

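Picture shows mass A's knob at (320,225), the large mass at (510,245), and mass B at (252,396). The reach over A is clear, so I'm descending.

```bash
python3 -m jog '[{"tx":2,"ty":1.5,"tz":40,"ax":0,"ay":0,"az":0,"jaw":-1},{"tx":0,"ty":0,"tz":45,"ax":0,"ay":0,"az":0,"jaw":-1},{"tx":0,"ty":0,"tz":40,"ax":0,"ay":0,"az":0,"jaw":-1},{"tx":0,"ty":0,"tz":20,"ax":0,"ay":0,"az":0,"jaw":-1},{"tx":0,"ty":0,"tz":0,"ax":0,"ay":0,"az":0,"jaw":0}]' 40 | tail -4
python3 -m jog '[{"tx":0,"ty":0,"tz":0,"ax":0,"ay":0,"az":0,"jaw":1},{"tx":0,"ty":0,"tz":0,"ax":0,"ay":0,"az":0,"jaw":1},{"tx":0,"ty":0,"tz":0,"ax":0,"ay":0,"az":0,"jaw":1},{"tx":0,"ty":0,"tz":0,"ax":0,"ay":0,"az":0,"jaw":1},{"tx":0,"ty":0,"tz":0,"ax":0,"ay":0,"az":0,"jaw":1}]'; python3 d.py 481 -114 180 98.5
```

```text
ee_rot: [-0.001, 0.655, 0.755, -0.0]
force: [-0.1, -0.1, 1.0]
grip_width: 0.818
grip_force: 0.0
time_s: 4.25
eef_pos: [481.6, -113.5, 36.1]
ee_rot: [0.001, 0.655, 0.756, 0.0]
force: [-1.5, 0.8, 6.1]
grip_width: 0.173
grip_force: 38.9
t 4.25 pos [ 481.6 -113.5   36.1] shift [  -0.6   -0.5 -143.9] turn [ 0.001  0.001 -0.005] w 0.173 gf 38.9 F [-1.5  0.8  6.1] j [-0.47  0.5   1.8  -0.    0.84 -0.61]
```

```bash
python3 -m jog '[{"tx":0,"ty":0,"tz":-15,"ax":0,"ay":0,"az":0,"jaw":1},{"tx":0,"ty":0,"tz":-30,"ax":0,"ay":0,"az":0,"jaw":1},{"tx":0,"ty":0,"tz":-40,"ax":0,"ay":0,"az":0,"jaw":1},{"tx":0,"ty":0,"tz":-30,"ax":0,"ay":0,"az":0,"jaw":1},{"tx":0,"ty":0,"tz":0,"ax":0,"ay":0,"az":0,"jaw":1}]' 60
python3 d.py 480 100 160 98.5; python3 - <<'E'
from h import *
a=capture('side')['color'][140:320,230:470]; s=sense(); b=capture('wrist')['color']
cv2.imwrite('pics/h1.png',cv2.vconcat([cv2.resize(a,(480,360)),cv2.resize(b[240:],(480,180))])[:,:,::-1][:600])
E
```

```text
time_s: 4.88
eef_pos: [482.1, -113.6, 152.5]
ee_rot: [0.002, 0.655, 0.756, 0.001]
force: [-0.7, -0.5, -2.7]
grip_width: 0.169
grip_force: 58.7
t 4.88 pos [ 482.1 -113.6  152.5] shift [211.7  28.5  -8. ] turn [ 0.004  0.003 -0.005] w 0.169 gf 58.7 F [-0.7 -0.5 -2.7] j [-0.47  0.33  1.7   0.    1.11 -0.61]
```

View pics/h1.png

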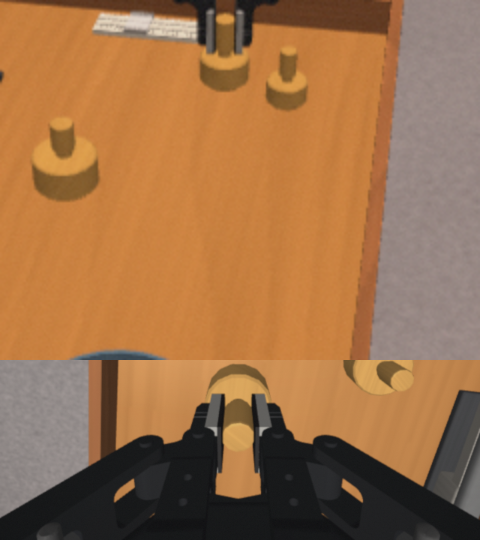

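The mass is held upright by its knob at (225,35), with the fingertips just above its body. I'm moving to just short of the tin to measure it with the wrist camera.

```bash
python3 -m jog '[{"tx":43,"ty":11,"tz":-2,"ax":0,"ay":0,"az":0,"jaw":1},{"tx":43,"ty":11,"tz":-2,"ax":0,"ay":0,"az":0,"jaw":1},{"tx":43,"ty":11,"tz":-2,"ax":0,"ay":0,"az":0,"jaw":1},{"tx":40,"ty":11,"tz":-2,"ax":0,"ay":0,"az":0,"jaw":1},{"tx":0,"ty":0,"tz":0,"ax":0,"ay":0,"az":0,"jaw":1}]' | tail -3
python3 d.py 512.6 122 160 98.5; python3 w.py w1 54
```

```text
force: [-0.2, -0.5, -2.1]
grip_width: 0.164
grip_force: 58.7
t 5.6 pos [500.   62.5 156.8] shift [57.  21.2 -3.2] turn [-0.003 -0.001 -0.002] w 0.164 gf 58.7 F [-0.2 -0.5 -2.1] j [-0.11  0.34  1.66  0.    1.14 -0.26]
[288.  18.] 828 median [465.4 184.   65.7] circ [465.6 183.9  65.7] px r 18.1
[357.  61.] 717 median [506.  168.1  65.7] circ [505.7 168.1  65.7] px r 16.1
[289. 103.] 624 median [471.9 141.   65.8] circ [471.9 141.1  65.8] px r 14.6
[422. 102.] 707 median [546.4 152.2  65.7] circ [546.  152.4  65.7] px r 16.1
mass_a 0.96 [317. 288.]
tin 0.69 [353.  76.]
```

View pics/w1.png

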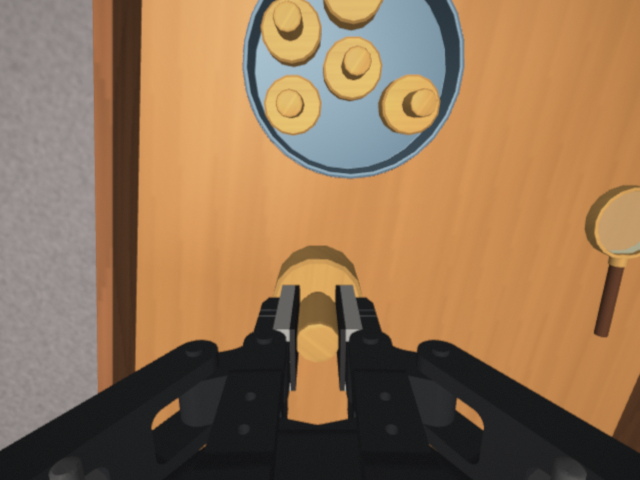

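The wrist view shows the near gap at about (355,140), between the knobs at (289,103) and (422,102). The held mass is at (318,300). I'm hovering over the gap to compare the held knob with its neighbours.

```bash
python3 -m jog '[{"tx":29,"ty":10,"tz":0,"ax":0,"ay":0,"az":0,"jaw":1},{"tx":29,"ty":11,"tz":0,"ax":0,"ay":0,"az":0,"jaw":1},{"tx":0,"ty":0,"tz":30,"ax":0,"ay":0,"az":0,"jaw":1},{"tx":0,"ty":0,"tz":0,"ax":0,"ay":0,"az":0,"jaw":1}]' | tail -3
python3 d.py 512.5 123.5 120 98.5; python3 w.py w2 54; python3 - <<'E'
from h import *
s=sense(); c=capture('wrist'); T=c2w(c,s); P=cloud(c,T); p=P[345,318]; print('held knob',P[330:350:5,318].round(1),p, at_z(c,(318,343),T,p[2]))
print(np.array(c['mount']).round(2).tolist(),c['fx'],c['cx'],c['cy'])
c=capture('top'); P=cloud(c,c2w(c)); m=(np.hypot(P[...,0]-512,P[...,1]-122)<70)&(P[...,2]<72)&(P[...,2]>5); save(c,'t2')
E
```

```text
force: [0.4, 0.1, -2.6]
grip_width: 0.163
grip_force: 58.8
t 6.25 pos [512.  119.8 126.3] shift [3.6 1.  6.3] turn [-0.005 -0.001 -0.006] w 0.163 gf 58.8 F [ 0.4  0.1 -2.6] j [ 0.01  0.42  1.63 -0.    1.09 -0.13]
[320.  75.] 884 median [499.8 212.4  65.8] circ [499.5 212.3  65.8] px r 17.7
[246. 122.] 841 median [465.8 185.2  65.8] circ [465.9 185.4  65.8] px r 17.0
[321. 165.] 735 median [506.3 169.3  65.8] circ [506.1 169.4  65.8] px r 15.7
[391. 205.] 762 median [546.6 153.6  65.6] circ [546.6 153.9  65.6] px r 16.4
[251. 206.] 749 median [472.3 142.4  65.6] circ [472.7 142.3  65.6] px r 16.1
mass_a 0.87 [317. 286.]
tin 0.62 [320. 148.]
held knob [[513.1 124.  155.7]
 [513.4 122.  155.5]
 [513.5 120.6 156.4]
 [514.  117.7 154.8]] [513.95831593 117.74717672 154.84857555] [513.84851563 118.51924721 154.84857555]
[[-0.0, 0.96, 0.28, 71.83], [1.0, 0.0, 0.0, -0.22], [0.0, 0.28, -0.96, -143.63], [0.0, 0.0, 0.0, 1.0]] 389.8779736894671 317.1832924192982 234.97280366793944
```

View pics/w2.png

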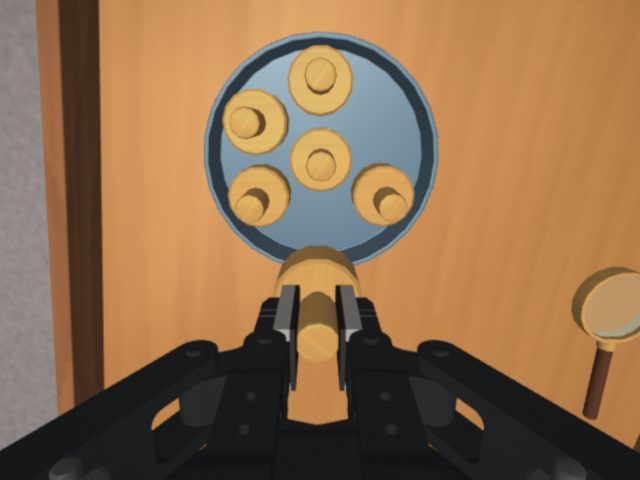

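```bash
python3 - <<'E'
from h import *
for n,pos in [('top',None),('side',None)]:
    c=capture(n); T=c2w(c); P=cloud(c,T)
    for lab,x,y,z in [('c',506,168,65),('n1',546,152,65),('n2',472,141,65),('o1',465,184,65),('o2',499.5,212,65),('B',447,-261,62),('big',612,-107,70)]:
        m=(np.hypot(P[...,0]-x,P[...,1]-y)<14)&(abs(P[...,2]-z)<3.0)&(c['depth']>0)
        if m.sum()<8: print(n,lab,'few');continue
        uv=np.argwhere(m)[:,::-1].mean(0); print(n,lab,m.sum(),P[m].mean(0).round(1),at_z(c,uv,T,z).round(1))
a=capture('side')['color'][230:470,150:450]; cv2.imwrite('pics/s2.png',cv2.resize(a,(750,600),interpolation=cv2.INTER_CUBIC)[:,:,::-1])
E
```

```text
top c few
top n1 few
top n2 19 [469.5 134.7  64.3] [469.5 134.5  65. ]
top o1 few
top o2 few
top B 98 [ 447.1 -263.4   61.8] [ 447.1 -263.4   62. ]
top big 141 [ 615.4 -108.8   69.8] [ 615.4 -108.8   70. ]
side c 112 [506.6 169.5  65. ] [506.6 169.5  65. ]
side n1 99 [548.  153.4  65. ] [548.  153.4  65. ]
side n2 101 [471.9 141.8  64.8] [471.9 142.   65. ]
side o1 117 [465.3 185.9  64.9] [465.3 186.   65. ]
side o2 118 [500.  213.5  65.1] [500.  213.4  65. ]
side B 41 [ 447.2 -262.7   61.5] [ 447.1 -261.9   62. ]
side big few
```

View pics/s2.png

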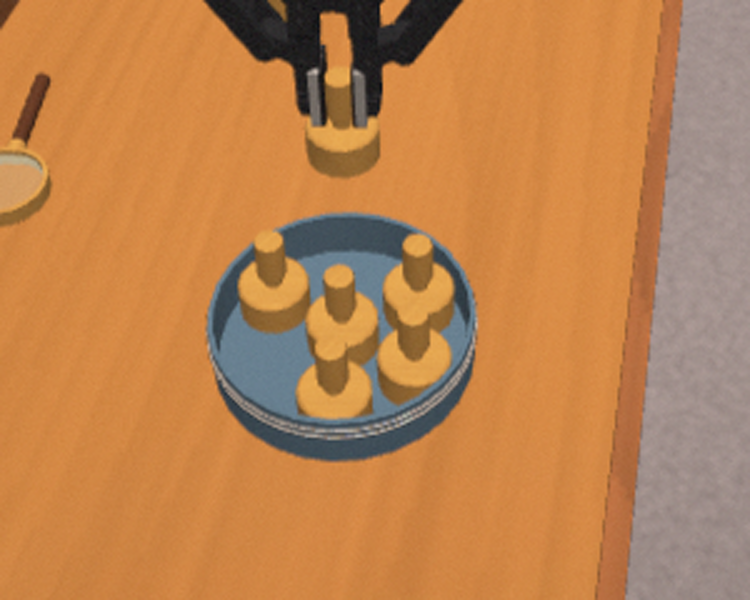

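The side picture shows the held mass upright at about (342,140) in the crop, with the gap below it. The tin spacings from this camera are exact, so I'll locate the held mass with it too.

```bash
python3 - <<'E'
from h import *
s=sense(); c=capture('side'); T=c2w(c); P=cloud(c,T); print(s['eef_pos'])
hsv=cv2.cvtColor(c['color'],cv2.COLOR_RGB2HSV)
for z in (152,154): print(at_z(c,(285.6,258.8),T,z).round(1))
m=(np.hypot(P[...,0]-512,P[...,1]-122)<24)&(c['depth']>0)&(P[...,2]>90)&(hsv[...,1]>120)
b=m&(P[...,2]<122); p=P[b]; print('body',p.min(0).round(1),p.max(0).round(1))
from scipy.optimize import least_squares
w=p[p[:,2]<116]
f=least_squares(lambda a:np.hypot(w[:,0]-a[0],w[:,1]-a[1])-19,[512,122],loss='soft_l1'); print('side wall fit',f.x.round(1),len(w))
k=m&(P[...,2]>130); print('knob',P[k].mean(0).round(1),P[k].max(0).round(1),k.sum())
E
```

```text
[513.49365928 120.46940652 128.86314514]
[515.  112.8 152. ]
[514.3 115.  154. ]
body [494.9 110.5 101.4] [532.5 139.7 122. ]
side wall fit [514.2 118.6] 210
knob [513.  125.2 151.7] [533.7 136.5 209.2] 332
```

```bash
python3 -m jog '[{"tx":6.5,"ty":0.5,"tz":0,"ax":0,"ay":0,"az":0,"jaw":1},{"tx":0,"ty":0,"tz":30,"ax":0,"ay":0,"az":0,"jaw":1},{"tx":0,"ty":0,"tz":23,"ax":0,"ay":0,"az":0,"jaw":1},{"tx":0,"ty":0,"tz":0,"ax":0,"ay":0,"az":0,"jaw":1}]' | grep -v rot
cat > held.py <<'E'
from h import *
from scipy.optimize import least_squares
import sys
gx,gy=map(float,sys.argv[1:3])
s=sense(); c=capture('side'); T=c2w(c); P=cloud(c,T); z=s['eef_pos'][2]; print(np.round(s['eef_pos'],1))
hsv=cv2.cvtColor(c['color'],cv2.COLOR_RGB2HSV)
m=(np.hypot(P[...,0]-s['eef_pos'][0],P[...,1]-s['eef_pos'][1])<25)&(c['depth']>0)&(P[...,2]>z-26)&(P[...,2]<z-8)&(hsv[...,1]>120)
w=P[m]; f=least_squares(lambda a:np.hypot(w[:,0]-a[0],w[:,1]-a[1])-19,[gx,gy],loss='soft_l1'); print('held',f.x.round(1),len(w),'to gap',(np.array([gx,gy])-f.x).round(1))
save(c,sys.argv[3])
E
python3 held.py 513.2 125.5 s3; python3 d.py 513.2 125.5 39 98.5
```

```text
time_s: 7.2
eef_pos: [511.9, 127.5, 74.2]
force: [-0.7, -0.6, -2.1]
grip_width: 0.163
grip_force: 58.9
[511.9 127.5  74.2]
held [512.6 125.4] 234 to gap [0.6 0.1]
t 7.25 pos [512.8 127.5  75.4] shift [-2.   0.2 36.4] turn [-0.001 -0.    -0.005] w 0.164 gf 58.9 F [ 0.5  0.2 -2.1] j [ 0.02  0.5   1.67  0.    0.97 -0.12]
```

```bash
python3 -m jog '[{"tx":0,"ty":0.5,"tz":12,"ax":0,"ay":0,"az":0,"jaw":1},{"tx":0,"ty":0,"tz":8,"ax":0,"ay":0,"az":0,"jaw":1},{"tx":0,"ty":0,"tz":0,"ax":0,"ay":0,"az":0,"jaw":1}]' | grep -v rot
python3 -m jog '[{"tx":0,"ty":0,"tz":6,"ax":0,"ay":0,"az":0,"jaw":1},{"tx":0,"ty":0,"tz":5,"ax":0,"ay":0,"az":0,"jaw":1},{"tx":0,"ty":0,"tz":0,"ax":0,"ay":0,"az":0,"jaw":1}]' | grep -v rot;python3 d.py 513.2 125.5 39 98.5
```

```text
time_s: 7.62
eef_pos: [513.0, 127.3, 54.8]
force: [0.1, -1.2, -2.6]
grip_width: 0.168
grip_force: 58.9
time_s: 8.0
eef_pos: [513.1, 127.3, 43.9]
force: [-0.4, -0.4, -2.2]
grip_width: 0.166
grip_force: 58.9
t 8.0 pos [513.1 127.3  43.9] shift [-1.8 -0.1  4.9] turn [-0.001 -0.    -0.005] w 0.166 gf 58.9 F [-0.4 -0.4 -2.2] j [ 0.02  0.55  1.69  0.    0.9  -0.12]
```

```bash
python3 -m jog '[{"tx":0,"ty":0,"tz":2,"ax":0,"ay":0,"az":0,"jaw":1},{"tx":0,"ty":0,"tz":1.5,"ax":0,"ay":0,"az":0,"jaw":1},{"tx":0,"ty":0,"tz":0,"ax":0,"ay":0,"az":0,"jaw":1}]' | grep -v rot
python3 -m jog '[{"tx":0,"ty":0,"tz":1.0,"ax":0,"ay":0,"az":0,"jaw":1},{"tx":0,"ty":0,"tz":0,"ax":0,"ay":0,"az":0,"jaw":1}]' | grep -v rot
```

```text
time_s: 8.38
eef_pos: [513.3, 127.2, 40.8]
force: [-0.6, -0.8, -2.3]
grip_width: 0.162
grip_force: 58.9
time_s: 8.62
eef_pos: [513.3, 127.3, 39.8]
force: [-0.8, 0.2, -2.4]
grip_width: 0.165
grip_force: 58.9
```

```bash
python3 -m jog '[{"tx":0,"ty":0,"tz":0.7,"ax":0,"ay":0,"az":0,"jaw":1},{"tx":0,"ty":0,"tz":0,"ax":0,"ay":0,"az":0,"jaw":1}]' | grep -v rot
python3 -m jog '[{"tx":0,"ty":0,"tz":0.7,"ax":0,"ay":0,"az":0,"jaw":1},{"tx":0,"ty":0,"tz":0,"ax":0,"ay":0,"az":0,"jaw":1}]' | grep -v rot
```

```text
time_s: 8.88
eef_pos: [513.4, 127.2, 39.3]
force: [-1.8, 0.2, -0.2]
grip_width: 0.165
grip_force: 59.3
time_s: 9.12
eef_pos: [513.4, 127.3, 39.2]
force: [-4.0, -0.4, 6.6]
grip_width: 0.165
grip_force: 60.1
```

It has touched down at z ≈ 39.3, as predicted. I'm opening slightly and backing out.

```bash
python3 -m jog '[{"tx":0,"ty":0,"tz":-0.5,"ax":0,"ay":0,"az":0,"jaw":0.4},{"tx":0,"ty":0,"tz":0,"ax":0,"ay":0,"az":0,"jaw":0.4},{"tx":0,"ty":0,"tz":0,"ax":0,"ay":0,"az":0,"jaw":0.4}]' | grep -v rot
python3 -m jog '[{"tx":0,"ty":0,"tz":-10,"ax":0,"ay":0,"az":0,"jaw":0.4},{"tx":0,"ty":0,"tz":-30,"ax":0,"ay":0,"az":0,"jaw":0.4},{"tx":0,"ty":0,"tz":-40,"ax":0,"ay":0,"az":0,"jaw":-1},{"tx":0,"ty":0,"tz":-40,"ax":0,"ay":0,"az":0,"jaw":-1},{"tx":0,"ty":0,"tz":0,"ax":0,"ay":0,"az":0,"jaw":-1}]' | grep -v rot
python3 - <<'E'
from h import *
c=capture('side'); P=cloud(c,c2w(c)); m=(np.hypot(P[...,0]-513,P[...,1]-125)<16)&(abs(P[...,2]-65)<3); print(m.sum(),P[m].mean(0).round(1)); save(c,'s4')
m=(np.hypot(P[...,0]-447,P[...,1]+262)<16)&(abs(P[...,2]-62)<3); print('B',m.sum(),P[m].mean(0).round(1))
E
python3 d.py 447.2 -262 170 38.5
```

```text
time_s: 9.5
eef_pos: [513.3, 127.3, 38.8]
force: [-0.3, 0.4, -0.2]
grip_width: 0.295
grip_force: 0.0
time_s: 10.12
eef_pos: [514.7, 127.3, 162.3]
force: [0.8, -0.0, -0.6]
grip_width: 0.918
grip_force: 0.0
95 [513.5 127.5  65. ]
B 40 [ 447.2 -262.6   61.6]
t 10.18 pos [513.7 127.3 160.2] shift [-375.8 -121.3  -10. ] turn [ 3.000e-03 -1.000e-03  1.042e+00] w 0.991 gf 0.0 F [-0.8 -0.5 -1.2] j [ 0.02  0.39  1.59  0.    1.16 -0.12]
```

Mass one stands at (513.5,127.5) with its top at z 65.0, so it is flat. Now to mass B.

```bash
python3 -m jog '[{"tx":-54,"ty":-17,"tz":-2,"ax":0,"ay":0,"az":0,"jaw":-1},{"tx":-54,"ty":-17,"tz":-2,"ax":0,"ay":0,"az":0,"jaw":-1},{"tx":-54,"ty":-17,"tz":-2,"ax":0,"ay":0,"az":0,"jaw":-1},{"tx":-54,"ty":-18,"tz":-2,"ax":0,"ay":0,"az":0,"jaw":-1},{"tx":-53,"ty":-17,"tz":-2,"ax":0,"ay":0,"az":0,"jaw":-1}]' >/dev/null
python3 -m jog '[{"tx":-53,"ty":-17,"tz":0,"ax":0,"ay":0,"az":0,"jaw":-1},{"tx":-53,"ty":-18,"tz":0,"ax":0,"ay":0,"az":0,"jaw":-1},{"tx":0,"ty":0,"tz":0,"ax":0,"ay":0,"az":0.174,"jaw":-1},{"tx":0,"ty":0,"tz":0,"ax":0,"ay":0,"az":0.174,"jaw":-1},{"tx":0,"ty":0,"tz":0,"ax":0,"ay":0,"az":0.174,"jaw":-1}]' >/dev/null
python3 -m jog '[{"tx":0,"ty":0,"tz":0,"ax":0,"ay":0,"az":0.174,"jaw":-1},{"tx":0,"ty":0,"tz":0,"ax":0,"ay":0,"az":0.174,"jaw":-1},{"tx":0,"ty":0,"tz":0,"ax":0,"ay":0,"az":0.174,"jaw":-1},{"tx":0,"ty":0,"tz":0,"ax":0,"ay":0,"az":0,"jaw":-1}]' >/dev/null
python3 d.py 447.2 -262 35.5 38.5; python3 w.py w5 54
```

```text
t 11.93 pos [ 446.6 -260.8  167.9] shift [ -0.2   1.5 132.4] turn [-0.002  0.    -0.001] w 1.001 gf 0.0 F [0.3 0.2 0.4] j [-0.76  0.36  1.61  0.    1.18  0.14]
[323. 232.] 465 median [ 448.7 -263.    62.6] circ [ 448.7 -262.8   62.6] px r 12.5
mass_a 0.67 [326. 221.]
```

```bash
python3 -m jog '[{"tx":-0.4,"ty":2,"tz":37,"ax":0,"ay":0,"az":0,"jaw":-1},{"tx":0,"ty":0,"tz":40,"ax":0,"ay":0,"az":0,"jaw":-1},{"tx":0,"ty":0,"tz":37,"ax":0,"ay":0,"az":0,"jaw":-1},{"tx":0,"ty":0,"tz":18,"ax":0,"ay":0,"az":0,"jaw":-1},{"tx":0,"ty":0,"tz":0,"ax":0,"ay":0,"az":0,"jaw":0}]' 40 | tail -3
python3 -m jog '[{"tx":0,"ty":0,"tz":0,"ax":0,"ay":0,"az":0,"jaw":1},{"tx":0,"ty":0,"tz":0,"ax":0,"ay":0,"az":0,"jaw":1},{"tx":0,"ty":0,"tz":0,"ax":0,"ay":0,"az":0,"jaw":1},{"tx":0,"ty":0,"tz":0,"ax":0,"ay":0,"az":0,"jaw":1},{"tx":0,"ty":0,"tz":0,"ax":0,"ay":0,"az":0,"jaw":1}]' 60
python3 -m jog '[{"tx":0,"ty":0,"tz":-15,"ax":0,"ay":0,"az":0,"jaw":1},{"tx":0,"ty":0,"tz":-30,"ax":0,"ay":0,"az":0,"jaw":1},{"tx":0,"ty":0,"tz":-45,"ax":0,"ay":0,"az":0,"jaw":1},{"tx":0,"ty":0,"tz":-40,"ax":0,"ay":0,"az":0,"jaw":1},{"tx":0,"ty":0,"tz":0,"ax":0,"ay":0,"az":0,"jaw":1}]' | grep -v rot;  python3 d.py 541.5 197 160 38.5
```

```text
force: [-0.5, 0.0, 0.5]
grip_width: 0.818
grip_force: 0.0
time_s: 13.32
eef_pos: [448.3, -263.3, 37.7]
ee_rot: [0.001, 0.944, 0.329, 0.0]
force: [-0.8, -0.0, 6.5]
grip_width: 0.16
grip_force: 58.4
time_s: 13.95
eef_pos: [448.8, -263.7, 170.1]
force: [-0.5, 0.2, -3.5]
grip_width: 0.162
grip_force: 59.0
t 13.95 pos [ 448.8 -263.7  170.1] shift [ 358.7 -303.6    8.7] turn [ 0.006 -0.001 -0.002] w 0.162 gf 59.0 F [-0.5  0.2 -3.5] j [-0.76  0.36  1.6   0.    1.17  0.14]
```

```bash
python3 -m jog '[{"tx":40,"ty":-34,"tz":0,"ax":0,"ay":0,"az":0,"jaw":1},{"tx":40,"ty":-34,"tz":0,"ax":0,"ay":0,"az":0,"jaw":1},{"tx":40,"ty":-34,"tz":0,"ax":0,"ay":0,"az":0,"jaw":1},{"tx":40,"ty":-34,"tz":0,"ax":0,"ay":0,"az":0,"jaw":1},{"tx":40,"ty":-34,"tz":0,"ax":0,"ay":0,"az":0,"jaw":1}]' >/dev/null
python3 -m jog '[{"tx":40,"ty":-34,"tz":0,"ax":0,"ay":0,"az":0,"jaw":1},{"tx":40,"ty":-34,"tz":0,"ax":0,"ay":0,"az":0,"jaw":1},{"tx":40,"ty":-33,"tz":5,"ax":0,"ay":0,"az":0,"jaw":1},{"tx":38,"ty":-33,"tz":5,"ax":0,"ay":0,"az":0,"jaw":1},{"tx":0,"ty":0,"tz":0,"ax":0,"ay":0,"az":0,"jaw":1}]' | grep -v rot
python3 -m jog '[{"tx":0,"ty":0,"tz":35,"ax":0,"ay":0,"az":0,"jaw":1},{"tx":0,"ty":0,"tz":0,"ax":0,"ay":0,"az":0,"jaw":1}]' >/dev/null
python3 held.py 541.4 197.2 s6; python3 d.py 541.4 197.2 40.5 38.5
```

```text
time_s: 15.2
eef_pos: [538.8, 200.3, 155.0]
force: [-0.7, -0.5, -2.7]
grip_width: 0.164
grip_force: 59.0
[538.  196.7 119.3]
held [537.7 194.9] 389 to gap [3.7 2.3]
t 15.5 pos [539.2 196.9 121.2] shift [ 2.2  1.2 80.7] turn [-0.001  0.003 -0.003] w 0.164 gf 59.1 F [-0.8 -0.2 -1.3] j [ 0.15  0.52  1.49 -0.    1.13  1.05]
```

```bash
python3 -m jog '[{"tx":2.2,"ty":1.1,"tz":0,"ax":0,"ay":0,"az":0,"jaw":1},{"tx":0,"ty":0,"tz":25,"ax":0,"ay":0,"az":0,"jaw":1},{"tx":0,"ty":0,"tz":18,"ax":0,"ay":0,"az":0,"jaw":1},{"tx":0,"ty":0,"tz":0,"ax":0,"ay":0,"az":0,"jaw":1}]' | grep -v rot
python3 held.py 541.4 197.2 s7; python3 d.py 541.4 197.2 40.5 38.5; python3 -c "
import cv2
a=cv2.imread('pics/s7.png')[250:450,160:410];cv2.imwrite('pics/s7c.png',cv2.resize(a,(750,600),interpolation=2))"
```

```text
time_s: 16.0
eef_pos: [542.2, 197.8, 78.9]
force: [-0.7, -0.1, -1.8]
grip_width: 0.164
grip_force: 59.1
[542.2 197.8  78.9]
held [542.2 196.1] 341 to gap [-0.8  1.1]
t 16.05 pos [542.7 198.   79.8] shift [-1.5 -0.2 39.3] turn [ 0.    -0.001 -0.002] w 0.168 gf 59.1 F [ 0.1  0.4 -2.6] j [0.15 0.58 1.51 0.   1.05 1.05]
```

View pics/s7c.png

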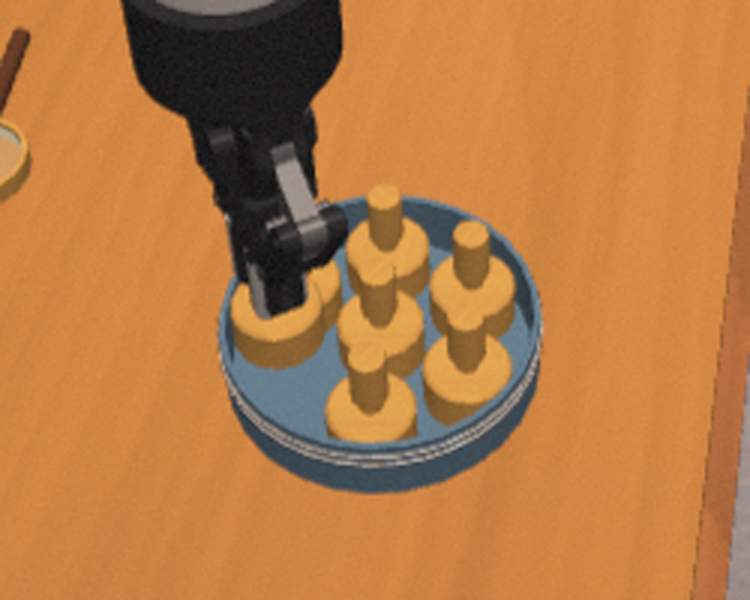

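The crop shows the first mass upright at (385,230) and the held mass at (278,325), over the second gap and within 1–2 mm. I'm lowering it.

```bash
python3 -m jog '[{"tx":-0.8,"ty":0,"tz":12,"ax":0,"ay":0,"az":0,"jaw":1},{"tx":0,"ty":0,"tz":8,"ax":0,"ay":0,"az":0,"jaw":1},{"tx":0,"ty":0,"tz":0,"ax":0,"ay":0,"az":0,"jaw":1}]' | grep -v rot
python3 -m jog '[{"tx":0,"ty":0,"tz":6,"ax":0,"ay":0,"az":0,"jaw":1},{"tx":0,"ty":0,"tz":5,"ax":0,"ay":0,"az":0,"jaw":1},{"tx":0,"ty":0,"tz":0,"ax":0,"ay":0,"az":0,"jaw":1}]' | grep -v rot
python3 -m jog '[{"tx":0,"ty":0,"tz":2.5,"ax":0,"ay":0,"az":0,"jaw":1},{"tx":0,"ty":0,"tz":0,"ax":0,"ay":0,"az":0,"jaw":1}]' | grep -v rot
```

```text
time_s: 16.42
eef_pos: [541.3, 197.5, 58.2]
force: [0.2, -0.0, -2.9]
grip_width: 0.16
grip_force: 59.1
time_s: 16.8
eef_pos: [541.4, 197.6, 47.4]
force: [-0.1, -0.5, -2.8]
grip_width: 0.163
grip_force: 59.1
time_s: 17.05
eef_pos: [541.6, 197.6, 45.3]
force: [0.1, 0.6, -2.7]
grip_width: 0.162
grip_force: 59.1
```

```bash
python3 -m jog '[{"tx":0,"ty":0,"tz":2,"ax":0,"ay":0,"az":0,"jaw":1},{"tx":0,"ty":0,"tz":0,"ax":0,"ay":0,"az":0,"jaw":1}]' | grep -v rot
python3 -m jog '[{"tx":0,"ty":0,"tz":1.5,"ax":0,"ay":0,"az":0,"jaw":1},{"tx":0,"ty":0,"tz":0,"ax":0,"ay":0,"az":0,"jaw":1}]' | grep -v rot
python3 -m jog '[{"tx":0,"ty":0,"tz":0.7,"ax":0,"ay":0,"az":0,"jaw":1},{"tx":0,"ty":0,"tz":0,"ax":0,"ay":0,"az":0,"jaw":1}]' | grep -v rot
```

```text
time_s: 17.3
eef_pos: [541.5, 197.6, 43.2]
force: [0.0, 0.1, -1.9]
grip_width: 0.169
grip_force: 59.1
time_s: 17.55
eef_pos: [541.6, 197.6, 41.8]
force: [-0.2, 0.4, -1.7]
grip_width: 0.166
grip_force: 59.1
time_s: 17.8
eef_pos: [541.6, 197.6, 41.2]
force: [0.4, 1.1, -2.1]
grip_width: 0.165
grip_force: 59.1
```

```bash
python3 -m jog '[{"tx":0,"ty":0,"tz":0.7,"ax":0,"ay":0,"az":0,"jaw":1},{"tx":0,"ty":0,"tz":0,"ax":0,"ay":0,"az":0,"jaw":1}]' | grep -v rot
python3 -m jog '[{"tx":0,"ty":0,"tz":0.6,"ax":0,"ay":0,"az":0,"jaw":1},{"tx":0,"ty":0,"tz":0,"ax":0,"ay":0,"az":0,"jaw":1}]' | grep -v rot
```

```text
time_s: 18.05
eef_pos: [541.7, 197.6, 40.7]
force: [-0.0, 0.8, 0.1]
grip_width: 0.164
grip_force: 59.6
time_s: 18.3
eef_pos: [541.8, 197.6, 40.7]
force: [-2.8, 0.3, 6.2]
grip_width: 0.166
grip_force: 60.2
```

It has touched down. Releasing and checking.

```bash
python3 -m jog '[{"tx":0,"ty":0,"tz":-0.5,"ax":0,"ay":0,"az":0,"jaw":0.4},{"tx":0,"ty":0,"tz":0,"ax":0,"ay":0,"az":0,"jaw":0.4},{"tx":0,"ty":0,"tz":0,"ax":0,"ay":0,"az":0,"jaw":0.4}]' | grep -v rot
python3 -m jog '[{"tx":0,"ty":0,"tz":-10,"ax":0,"ay":0,"az":0,"jaw":0.4},{"tx":0,"ty":0,"tz":-30,"ax":0,"ay":0,"az":0,"jaw":0.4},{"tx":0,"ty":0,"tz":-40,"ax":0,"ay":0,"az":0,"jaw":0.4},{"tx":0,"ty":0,"tz":-40,"ax":0,"ay":0,"az":0,"jaw":0.4},{"tx":-50,"ty":0,"tz":-20,"ax":0,"ay":0,"az":0,"jaw":0.4}]' | grep -v rot
python3 - <<'E'
from h import *
c=capture('side'); P=cloud(c,c2w(c)); save(c,'s8')
for x,y in [(513,126),(541,197)]:
    m=(np.hypot(P[...,0]-x,P[...,1]-y)<16)&(abs(P[...,2]-65)<3); print(m.sum(),P[m].mean(0).round(1))
cv2.imwrite('pics/s8c.png',cv2.resize(c['color'][250:450,160:410],(500,400),interpolation=2)[:,:,::-1])
E
```

```text
time_s: 18.68
eef_pos: [541.6, 197.6, 40.3]
force: [-0.2, 0.8, -0.3]
grip_width: 0.299
grip_force: 0.0
time_s: 19.3
eef_pos: [503.8, 166.9, 183.1]
force: [0.4, -0.8, -0.5]
grip_width: 0.3
grip_force: 0.0
96 [513.4 127.6  65.1]
116 [541.2 198.   65. ]
```

View pics/s8c.png

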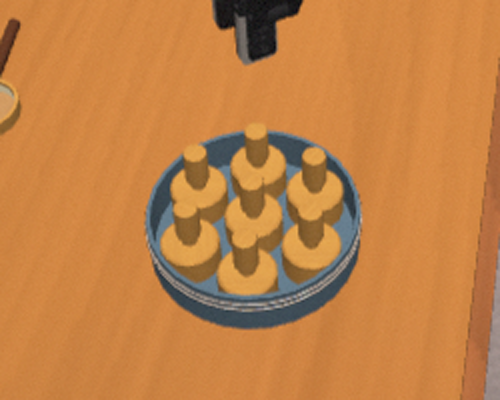

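The picture shows all seven masses upright in the tin, six around one. The new ones are at (257,160) and (190,240), and the gripper is clear.

```bash
python3 -m jog '[{"tx":0,"ty":0,"tz":0,"ax":0,"ay":0,"az":0,"jaw":0.4},{"tx":0,"ty":0,"tz":0,"ax":0,"ay":0,"az":0,"jaw":0.4}]' >/dev/null; python3 -c "from rig import finish_job; print(finish_job())"
```

```text
the job is handed in; nothing more can be done
None
```

Both small masses stand upright and flat on the tin's floor, one in each gap, the large mass was left alone, and the job was handed in at about 20 s of the 64 s allowed.

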